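# Index the bottle crusher's jaw to the yellow cap

### The job

Set the bottle crusher for the next size of bottle: pull up the black plunger knob on the yellow sliding jaw, slide the jaw over to the hole marked by the yellow bottle cap, and let the plunger's pin drop fully home in that hole so that the jaw is locked there. The hole is not exactly beside the cap, so feel for it gently, without forcing the pin sideways against the plate, then let go and leave everything else on the table where it is.

Things in the scene. Friction and masses are not known exactly. Their poses are not given: they have to be found in the camera images.
- crusher: bottle crusher, bolted down: green bed 230 (x) x 360 (y) x 12 mm, a rail along its y axis, a green fixed jaw (top 97 mm high) at the +y end. Origin: centre of the bed's underside, z up. Rail, pin and knob lie at x = +30 mm, the caps at x = +92 mm, the jaw plates (tops 97 and 105 mm high) on the -x side, 30 mm or more from the knob's axis
- jaw_top (a point): centre of the top of the yellow sliding jaw's block (70 x 64 mm, top 76 mm above the table; a collar 22 mm wide, 8 mm high stands on it). The jaw slides along the crusher's y only, from -115 to +115 mm (0 = middle of the bed), against 1.5 N of friction and slight drag, and 1 to 2 N more while the pin rubs on the plate
- plate_mid (a point): middle of the crusher's rail at the top of the aluminium index plate, 42 mm above the table. The plate has a 40 mm parking slot in the middle (pin starts there) and four 10 mm holes, 55 and 95 mm from the slot's centre to either side. It was bolted on by eye: slot and holes lie together up to 10 mm off along y from this point and the caps. No listed pose tells how far
- knob (a point): centre of the black plunger knob on the sliding jaw: upright, round, 26 mm wide, 25 mm high (12.5 mm up and down from here), on a 10 mm stem; with the pin seated it is 112.5 mm above the table, 28 mm above the collar. It rises with the plunger and travels with the jaw
- plunger (a joint): how far the plunger is pulled up, m: 0 = pin fully down in slot or hole, about 0.0085 = pin tip riding on the plate between holes, 0.014 = end stop. A spring pushes it down with 5 N at 0, 7.5 N at 0.0085, 9 N at 0.014; let go, it drops by itself
- pin_rod: the plunger's 8 mm flat-ended steel pin, hidden in the jaw, straight below the knob and moving with it. Origin 5 mm above its lower end, 38 mm above the table when seated; seated, it reaches 9 mm below the plate's top and locks the jaw (1 mm play each way in a hole). Pin and plate bear at most 25 N
- cap_yellow: yellow bottle cap, 30 mm wide, 12 mm high, glued on the crusher's bed to mark one of the four holes (which cap marks which hole changes). Origin: centre of its underside, axes parallel to the crusher's; the hole has the same y along the rail, give or take 10 mm
- cap_red: red bottle cap, like the yellow one, at another hole
- cap_blue: blue bottle cap, like the yellow one, at another hole
- cap_white: white bottle cap, like the yellow one, at another hole
- basin: turquoise plastic basin, 340 mm wide, 110 mm high; origin at the centre of its underside
- flowerpot: terracotta flowerpot with a plant, 145 mm wide, 125 mm high; origin at the centre of its underside
- latch_box: lidded plastic box with a blue lid and a snap latch, 160 x 230 x 122 mm; origin at the centre of its underside
- bottle_clear: squashed clear PET bottle with a red cap, about 215 x 78 x 23 mm, lying behind the crusher; origin under its middle
- bottle_green: squashed green PET bottle, same size; origin under its middle
- bottle_amber: squashed amber PET bottle, same size; origin under its middle
- can_opener: stainless steel can opener, about 160 x 50 x 30 mm, lying in front of the crusher; origin under its middle

How it is judged (in metres and radians):
On the way, in this order (a step that is already met when the one before it is completed fails the run):
1. the plunger is pulled clear of the plate (value of joint plunger above 0.0095 m), for 0.1 s.
2. the pin is fully home in the hole at the yellow cap (value of joint plunger below 0.003 m and y of pin_rod in the frame of cap_yellow between -0.014 and 0.014 m), for 0.2 s.
At the end, for the whole second after the job is handed in: The plunger is down (under 3 mm from its lowest) and the pin stands within 14 mm, along the rail, of the yellow cap's centre, which is only so in that hole; jaw at rest (all of step 2 and linear speed of pin_rod below 0.01 m/s); the robot touches nothing.
It fails at once if the pin is forced against the plate with more than 25 N (contact force between pin_rod and anything else above 25 N).
It fails at once if a bottle, the can opener, the basin, the flowerpot or the lidded box is moved more than 20 mm (distance of any of basin, flowerpot, latch_box, bottle_clear, bottle_green, bottle_amber, can_opener from where it was at the start of the episode above 0.02 m).
It also fails if it takes over 48 s, if anything falls off the work surface, if the arm or the gripper's body presses on something with over 40 N, if the wrist force passes 120 N, or if a joint passes its speed limit or range.

### The arm

A 6-joint arm with a two-finger parallel gripper is mounted at the origin on the work surface. World frame = base frame: x ahead of the robot, y to its left, z up, the work surface at z = 0. Lengths are in mm, angles in rad, forces in N, time in s.
With the tool pointing down it reaches from about 300 to 775 mm from the base axis. Payload 14.6 kg.
Tool frame: the origin (TCP) lies on the front face of the gripper's body, between the roots of the fingers; the fingertips stand 97 mm ahead of it and the grasp point (between the pads) lies 78 mm ahead of it; z points along the fingers, y is the line along which they close (so a half turn about z gives the same grasp; the last joint's range is limited). The gripper opens to 94 mm and grips with 3 to 60 N. Pads are 16 mm wide; open, the fingers measure 119 mm over their backs; the gripper's body (75 mm by 177 mm) begins 78 mm behind the grasp point.
Start: joints at [1.235, 0.3, 1.521, -0, 1.321, -0.067], TCP at [146.064, 530.241, 302.646] pointing down, gripper open.
Joint ranges: [-3.03, 3.03], [-0.79, 2.21], [0.23, 2.52], [-1.04, 4.18], [0, 3.07], [-2.55, 2.55]. Speed limits (rad/s): [2.22, 2.22, 2.57, 3.14, 3.14, 3.14].

### API

Orientations are given as [roll, pitch, yaw] about the fixed x, y, z axes, in that order (R = Rz(yaw) Ry(pitch) Rx(roll)).
In Python, from cell import * gives the robot as it stands.
- The arm moves only by the tool carry_out, never from a script. Its arguments are lists of equal length, an entry for each row: "slide": the shift along the world's x, y, z scaled (see below), a list of three; "dr": the turn, a rotation vector about the world's x, y, z scaled (see below), a list of three; "gripper": the opening in per cent of the stroke, from 0 (shut) to 100 (fully open). A call has 1 to 10 rows; each row is the pose to reach, as a shift and turn from the pose commanded when the call began, turning the shorter way round; what a row does not reach only later rows make up. The controller multiplies each number of a shift by 0.25 m and each number of a turn by 360 degrees. A row lasts 1/12 s, in which the tool goes at most 41.7 mm and 7.16 degrees, less where a joint would pass 70% of its speed; a pose out of reach is approached as far as the arm can. A call with a number of a shift or a turn outside -1 to 1 is refused whole. A call with a gripper value outside its range is refused whole. The fingers move at their own pace and stop on an object; "newtons" is the grip in N (left out, the last holds). Time passes only in rows, so rows that repeat a pose let the fingers close. It gives the time, the measured TCP pose, the force, the opening and the grip force at its end, in the units of the state.
- read_state(): the state, without advancing time (a new reading comes with each control period).
- camera(name): name is "scene" or "top" or "wrist"; returns the picture (480x640x3 uint8, red, green, blue); there is no depth.
- camera_model(name): a dict with "vfov" (degrees; the focal length in pixels is half the picture's height over the tangent of half this angle, whatever the lens; pixels are square), "cx", "cy" (the principal point, pixels), "R" (3x3) and "t" (3): a world point X has camera coordinates R X + t. Camera axes: x right, y down, z forward; pixel columns grow to the right and rows downward; lengths in mm; the calibration is good to about 2 mm. A picture is of the moment at which its call begins: read the wrist's pose just before it. camera_model takes no time and is no camera call; for the wrist camera it gives the pose at the moment of the call.
- sign_off(): hands the job in; it is judged then, once.
The state is a dict: "clock": time; "joints": joint angles; "qd": joint speeds; "effort": joint torques, N m; "eef_pos": TCP position; "eef_rot": TCP orientation; "wrist_force": force on the tool from outside, world axes, zero at the start; "moment": the same for the moment, N m; "finger_gap": finger opening in mm; "finger_force": force on a finger pad.
Only numpy, scipy, OpenCV 4.12 (cv2) and the standard library are available. Lean on these libraries where they do the work, as an engineer would, in place of code of your own. Each camera call takes 0.05 s, during which the arm holds its last target. There are 200 camera calls.

## Working session

There is one attempt and no reset: what is moved stays moved. The work goes in short steps, Python scripts to look and compute and a tool call to move; the robot and the scene stay as the last step left them, time stands still between calls to the robot, and variables do not carry over. Pictures are saved under pics/ and viewed, at most 10 in all, crops included, and the job is handed in when it is done.

Besides the shell and the picture viewer there is one more tool, called after "Request:" as name(argument=value, ...) on one line, values as JSON. carry_out: Moves the arm, as the interface text tells. Its arguments: {"type":"object","properties":{"slide":{"type":"array","items":{"type":"array","items":{"type":"number","minimum":-1,"maximum":1}}},"dr":{"type":"array","items":{"type":"array","items":{"type":"number","minimum":-1,"maximum":1}}},"gripper":{"type":"array","items":{"type":"number"}},"newtons":{"type":"number"}},"required":["slide","dr","gripper"]}

```bash
mkdir -p pics
python3 - <<'E'
from cell import *
import cv2,numpy as np
print(read_state())
for n in("scene","top"):
    im=camera(n); cv2.imwrite(f"pics/{n}0.png",im[:,:,::-1]); m=camera_model(n); print(n,m)
a=cv2.imread("pics/top0.png");b=cv2.imread("pics/scene0.png")
cv2.imwrite("pics/both.png",cv2.resize(np.hstack([a,b]),(800,300),interpolation=cv2.INTER_AREA))
E
```

```text
{'clock': 0.0, 'joints': array([ 1.23542317e+00,  3.00470446e-01,  1.52156297e+00,  1.80013601e-05,
        1.32068749e+00, -6.65939545e-02]), 'qd': array([ 9.56123190e-04,  3.93243241e-04, -6.25017317e-06, -6.52399421e-04,
        3.91905617e-04, -3.03583625e-04]), 'effort': array([ 8.42985246e-04, -5.31793141e+01, -3.52760231e+01,  7.09509733e-02,
        2.40444025e-02, -5.14105716e-05]), 'eef_pos': array([146.00475112, 530.11869952, 302.09428396]), 'eef_rot': array([-3.14046806e+00, -9.24769377e-05,  2.87280893e+00]), 'wrist_force': array([-0.21755181, -0.30134341,  0.49155261]), 'moment': array([ 0.01849633, -0.04181235, -0.00200211]), 'finger_force': 0.0, 'finger_gap': 94.34329789703308}
scene {'vfov': 54.78362172970137, 'cx': 317.0861903207971, 'cy': 236.94376184570135, 'R': array([[ 0.21072013,  0.97751279, -0.00810984],
       [ 0.74124723, -0.16518647, -0.65058894],
       [-0.63729865,  0.13108079, -0.75938677]]), 't': array([-120.90723557, -313.48793783, 1670.78235077])}
top {'vfov': 48.99947856274016, 'cx': 321.29140932078474, 'cy': 242.38160568399064, 'R': array([[-0.01549747, -0.99981728,  0.01119051],
       [-0.99123012,  0.0138935 , -0.13141466],
       [ 0.13123517, -0.01312896, -0.99126432]]), 't': array([   3.61183386,  527.35544921, 1401.97552657])}
```

View pics/top0.png

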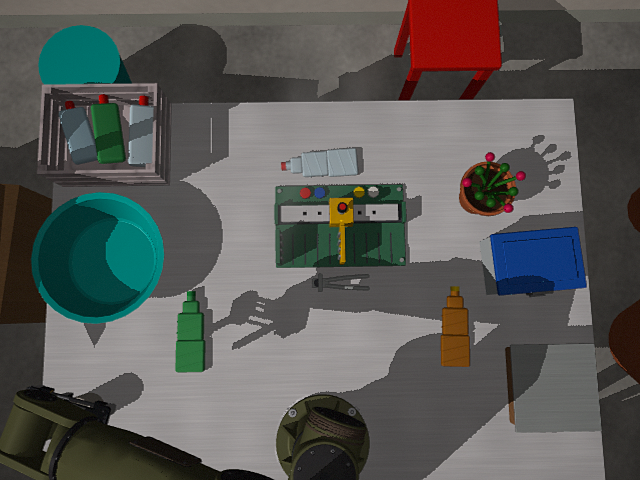

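View pics/scene0.png

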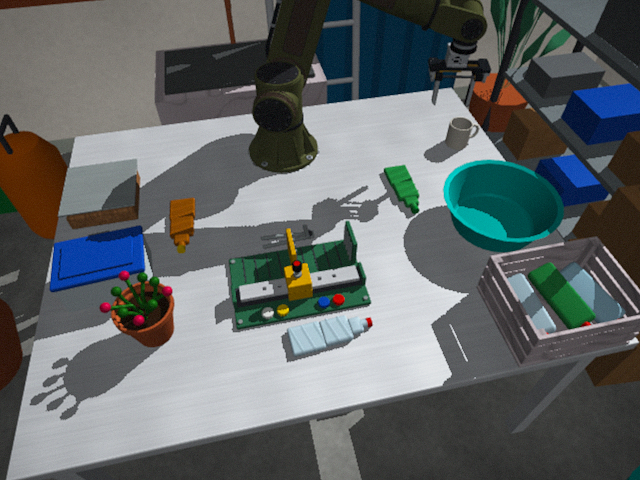

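The top view shows the crusher upright at about (341,225), with the fixed jaw on the left (+y is world +y). The knob is at (342,208), and the caps are red (305,193), blue (320,193), yellow (359,192) and white (373,190). The scene view agrees with this layout. I'll measure the caps and knob, then go above them.

```bash
cat > h.py <<'E'
import numpy as np,cv2
def ray(m,u,v,z,H=480):
    f=H/2/np.tan(np.radians(m["vfov"])/2); R=np.array(m["R"]);t=np.array(m["t"])
    d=R.T@np.array([(u-m["cx"])/f,(v-m["cy"])/f,1]); c=-R.T@t
    return (c+d*(z-c[2])/d[2])
def proj(m,X,H=480):
    f=H/2/np.tan(np.radians(m["vfov"])/2); p=np.array(m["R"])@X+m["t"]
    return f*p[0]/p[2]+m["cx"],f*p[1]/p[2]+m["cy"]
def blobs(im,lo,hi,box,amin=8):
    x0,y0,x1,y1=box; hsv=cv2.cvtColor(im,cv2.COLOR_BGR2HSV)[y0:y1,x0:x1]
    n,l,s,c=cv2.connectedComponentsWithStats(cv2.inRange(hsv,lo,hi))
    return [(round(c[i][0]+x0,1),round(c[i][1]+y0,1),int(s[i][4])) for i in range(1,n) if s[i][4]>=amin]
E
python3 - <<'E'
from cell import *
from h import *
im=cv2.imread("pics/top0.png");m=camera_model("top");bx=(285,180,400,203)
P={}
for n,lo,hi in(("red",(0,120,60),(8,255,255)),("blue",(100,120,50),(130,255,255)),("yellow",(18,120,60),(35,255,255)),("white",(0,0,140),(180,60,255))):
    for b in blobs(im,lo,hi,bx): print(n,b,ray(m,b[0],b[1],22).round(1))
for b in blobs(im,(0,0,0),(180,255,45),(325,195,360,220))+blobs(im,(0,120,60),(8,255,255),(325,195,360,220),3): print("knob",b,ray(m,b[0],b[1],122).round(1))
for b in blobs(im,(0,0,0),(180,90,110),(283,206,402,219),2): print("hole",b,ray(m,b[0],b[1],42).round(1))
E
```

```text
red (np.float64(304.7), np.float64(192.6), 93) [669.6  39.7  22. ]
blue (np.float64(319.2), np.float64(192.5), 93) [669.4  -0.7  22. ]
yellow (np.float64(358.6), np.float64(191.5), 98) [ 670.8 -110.7   22. ]
yellow (np.float64(340.6), np.float64(200.0), 117) [647.3 -59.9  22. ]
white (np.float64(338.4), np.float64(181.7), 498) [699.5 -54.8  22. ]
white (np.float64(372.8), np.float64(188.8), 33) [ 678.  -150.6   22. ]
knob (np.float64(353.2), np.float64(198.8), 64) [628.6 -87.5 122. ]
knob (np.float64(342.0), np.float64(208.7), 35) [602.8 -57.9 122. ]
knob (np.float64(342.2), np.float64(206.6), 30) [608.4 -58.5 122. ]
hole (np.float64(359.8), np.float64(212.3), 172) [ 608.  -110.8   42. ]
hole (np.float64(399.4), np.float64(212.2), 50) [ 606.8 -219.4   42. ]
hole (np.float64(340.9), np.float64(211.8), 13) [610.1 -59.   42. ]
hole (np.float64(373.9), np.float64(212.0), 9) [ 608.3 -149.4   42. ]
hole (np.float64(304.5), np.float64(213.0), 12) [608.   40.6  42. ]
hole (np.float64(319.6), np.float64(213.0), 11) [607.5  -0.7  42. ]
```

Request:
carry_out(slide=[[0.78,-1,0],[0.78,-1,0],[0.78,-1,0],[0.78,-1,0],[0.78,-1,0],[0.78,-1,0],[0.78,-1,0],[0.78,-1,0],[0.78,-1,0]], dr=[[0,0,0.042],[0,0,0.042],[0,0,0.042],[0,0,0.042],[0,0,0.042],[0,0,0.042],[0,0,0.042],[0,0,0.042],[0,0,0.042]], gripper=[100,100,100,100,100,100,100,100,100])

```text
clock: 0.85
eef_pos: [343.3, 277.0, 302.5]
eef_rot: [-3.141, 0.0, 3.133]
wrist_force: [-0.0, 0.3, -1.2]
finger_gap: 94.0
finger_force: 0.0
```

Request:
carry_out(slide=[[0.78,-1,0],[0.78,-1,0],[0.78,-1,0],[0.78,-1,0],[0.78,-1,0],[0.78,-1,0],[0.78,-1,0],[0.78,-1,0],[0.78,-1,0]], dr=[[0,0,0],[0,0,0],[0,0,0],[0,0,0],[0,0,0],[0,0,0],[0,0,0],[0,0,0],[0,0,0]], gripper=[100,100,100,100,100,100,100,100,100])

```text
clock: 1.6
eef_pos: [537.9, 27.3, 301.8]
eef_rot: [-3.141, -0.001, 3.133]
wrist_force: [0.8, 0.4, -0.9]
finger_gap: 94.0
finger_force: 0.0
```

Request:
carry_out(slide=[[0.28,-0.35,0],[0.28,-0.35,0],[0.28,-0.35,0],[0.28,-0.35,0],[0.28,-0.35,0],[0.28,-0.35,0]], dr=[[0,0,0],[0,0,0],[0,0,0],[0,0,0],[0,0,0],[0,0,0]], gripper=[60,60,60,60,60,60])

```text
clock: 2.1
eef_pos: [605.7, -56.0, 302.3]
eef_rot: [3.141, -0.001, 3.137]
wrist_force: [-0.1, 0.6, 0.4]
finger_gap: 57.9
finger_force: 0.0
```

Run:
```python
from cell import *
from h import *
s=read_state();print(s["clock"],s["eef_pos"],s["eef_rot"],s["wrist_force"],s["finger_gap"])
m=camera_model("wrist");im=camera("wrist");cv2.imwrite("pics/w1.png",im[:,:,::-1])
print(m,-np.array(m["R"]).T@m["t"])
import pickle;pickle.dump(m,open("w1.pkl","wb"))
for X in((606,-58,122),(608,-111,42),(670,-111,24)):print(proj(m,np.array(X)))
```

```text
2.1 [605.71404043 -56.04604046 302.29770825] [ 3.14126942e+00 -8.07977987e-04  3.13739058e+00] [-0.11425738  0.62753882  0.35344319] 57.88987897482214
{'vfov': 59.20335223509307, 'cx': 320.4086526693199, 'cy': 235.3199163081735, 'R': array([[ 2.41187821e-03,  9.99997086e-01, -1.03397772e-04],
       [ 9.63070486e-01, -2.29497663e-03,  2.69239618e-01],
       [ 2.69238596e-01, -7.48952512e-04, -9.63073215e-01]]), 't': array([  54.32781995, -610.24211602,  228.58122626])} [526.03225063 -55.55695656 384.44742822]
(np.float64(316.9848370644702), np.float64(245.1136958348948))
(np.float64(254.13294690285244), np.float64(219.5552690003236))
(np.float64(260.1421500023991), np.float64(280.9990257459215))
```

View pics/w1.png

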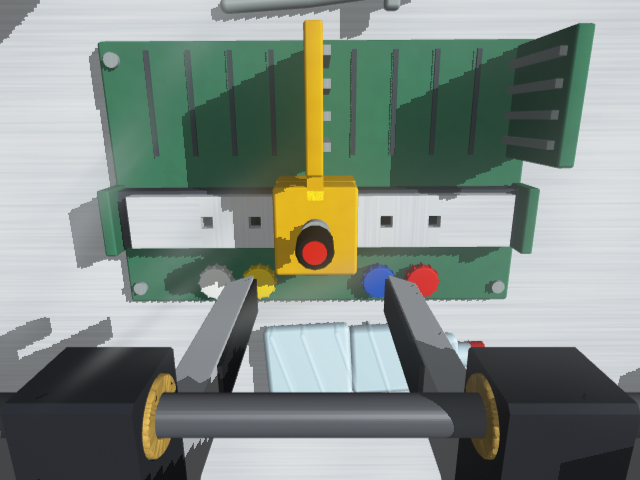

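The wrist view shows the plate's four holes at about (207,222), (254,222), (386,221) and (434,221). The knob's top is at (315,253) and the yellow cap at (260,280).

Run:
```python
from h import *
import pickle;m=pickle.load(open("w1.pkl","rb"));im=cv2.imread("pics/w1.png")
for b in blobs(im,(0,0,0),(180,255,90),(190,208,270,236),30)+blobs(im,(0,0,0),(180,255,90),(365,208,460,236),30): print("hole",b,ray(m,b[0],b[1],42).round(1))
for b in blobs(im,(0,150,90),(8,255,255),(295,235,335,275),30): print("knob",b,ray(m,b[0],b[1],125).round(1))
for n,lo,hi in(("y",(18,120,60),(35,255,255)),("b",(100,120,50),(130,255,255)),("r",(0,120,60),(8,255,255))):
  for b in blobs(im,lo,hi,(200,262,450,300),100): print(n,b,ray(m,b[0],b[1],22).round(1))
```

```text
hole (np.float64(254.4), np.float64(221.1), 110) [ 609.3 -110.8   42. ]
hole (np.float64(385.4), np.float64(220.0), 89) [608.6  -1.6  42. ]
hole (np.float64(432.7), np.float64(219.9), 76) [608.7  37.8  42. ]
knob (np.float64(314.1), np.float64(252.5), 487) [610.1 -59.9 125. ]
y (np.float64(292.6), np.float64(273.0), 1560) [663.  -81.3  22. ]
b (np.float64(376.6), np.float64(281.3), 610) [671.3  -4.3  22. ]
r (np.float64(424.1), np.float64(278.8), 680) [669.   39.2  22. ]
```

Request:
carry_out(slide=[[0.012,-0.012,-0.2],[0.012,-0.012,-0.36],[0.012,-0.012,-0.44],[0.012,-0.012,-0.44],[0.012,-0.012,-0.44]], dr=[[0,0,0],[0,0,0],[0,0,0],[0,0,0],[0,0,0]], gripper=[60,60,60,60,60])

```text
clock: 2.57
eef_pos: [608.8, -59.2, 193.0]
eef_rot: [3.141, -0.001, 3.138]
wrist_force: [0.9, -0.6, 1.3]
finger_gap: 56.1
finger_force: 0.0
```

Request:
carry_out(slide=[[0,0,0],[0,0,0],[0,0,0],[0,0,0],[0,0,0],[0,0,0]], dr=[[0,0,0],[0,0,0],[0,0,0],[0,0,0],[0,0,0],[0,0,0]], gripper=[45,35,30,20,20,20], newtons=25)

```text
clock: 3.07
eef_pos: [609.3, -60.3, 193.4]
eef_rot: [-3.141, 0.001, 3.137]
wrist_force: [-0.9, 0.3, 6.0]
finger_gap: 25.6
finger_force: 25.0
```

Run:
```python
from cell import *
from h import *
im=camera("wrist");cv2.imwrite("pics/w2.png",im[:,:,::-1]);s=read_state();print(s)
```

```text
{'clock': 3.1167, 'joints': array([-1.58442279e-01,  5.40030719e-01,  1.44655552e+00,  3.26912220e-05,
        1.15389922e+00, -1.72433625e+00]), 'qd': array([ 1.69284678e-04, -6.09378170e-05, -9.62099344e-04,  1.10872233e-03,
        1.05843008e-03, -1.35681880e-03]), 'effort': array([-1.34352003e-01, -6.03752947e+01, -3.09019876e+01, -1.10988845e-01,
       -2.21227217e-01, -5.03004820e-03]), 'eef_pos': array([609.27201374, -60.28093292, 193.43229237]), 'eef_rot': array([-3.14145288e+00,  1.09874387e-03,  3.13667715e+00]), 'wrist_force': array([-0.81857652,  0.31015529,  6.15429528]), 'moment': array([ 0.16522188,  0.20783802, -0.00968741]), 'finger_force': 25.000939483288676, 'finger_gap': 25.247765725574926}
```

View pics/w2.png

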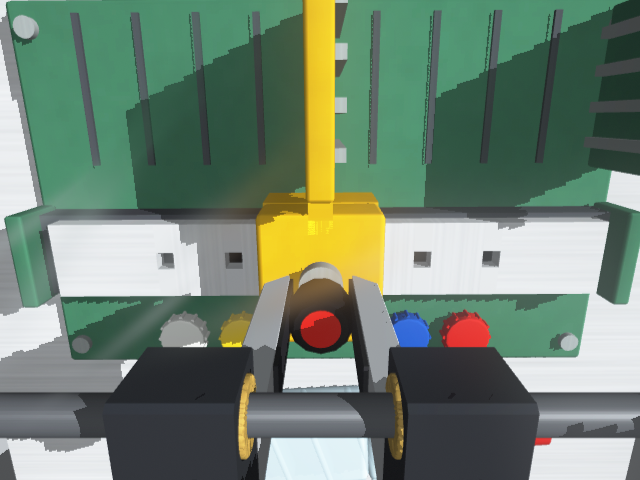

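The fingers hold the knob squarely at (320,328), with holes visible at about (166,260), (235,258), (422,259) and (491,259). Now I'll pull up.

Request:
carry_out(slide=[[0,0,0.016],[0,0,0.032],[0,0,0.046],[0,0,0.046],[0,0,0.046]], dr=[[0,0,0],[0,0,0],[0,0,0],[0,0,0],[0,0,0]], gripper=[20,20,20,20,20])

```text
clock: 3.53
eef_pos: [609.1, -60.3, 203.6]
eef_rot: [3.142, -0.0, 3.137]
wrist_force: [5.9, -0.7, -9.3]
finger_gap: 25.4
finger_force: 25.0
```

Run:
```python
from cell import *
from h import *
s=read_state();m=camera_model("wrist");im=camera("wrist");cv2.imwrite("pics/w3.png",im[:,:,::-1]);print(s["eef_pos"],s["wrist_force"],s["finger_gap"])
im=cv2.imread("pics/w3.png")
for b in blobs(im,(0,0,0),(180,255,90),(130,245,250,275),30)+blobs(im,(0,0,0),(180,255,90),(395,245,530,275),30): print("hole",b,ray(m,b[0],b[1],42).round(1))
for b in blobs(im,(0,150,90),(8,255,255),(290,300,350,350),30):
  for z in (125,130,136.5): print("knob",b,ray(m,b[0],b[1],z).round(1))
```

```text
[609.10275756 -60.27364834 203.58127169] [ 5.89933328 -0.67407389 -9.34948822] 25.36787117515141
hole (np.float64(238.1), np.float64(252.4), 127) [ 608.3 -109.9   42. ]
hole (np.float64(480.7), np.float64(251.3), 85) [608.  37.  42.]
knob (np.float64(320.3), np.float64(329.1), 1204) [615.4 -60.1 125. ]
knob (np.float64(320.3), np.float64(329.1), 1204) [612.8 -60.1 130. ]
knob (np.float64(320.3), np.float64(329.1), 1204) [609.3 -60.1 136.5]
```

Request:
carry_out(slide=[[0.004,0,0.005],[0.004,0,0.005],[0.004,0,0.005]], dr=[[0,0,0],[0,0,0],[0,0,0]], gripper=[20,20,20])

```text
clock: 3.83
eef_pos: [609.6, -60.3, 204.6]
eef_rot: [3.141, -0.002, 3.137]
wrist_force: [-1.2, -0.1, -9.4]
finger_gap: 25.4
finger_force: 25.0
```

Request:
carry_out(slide=[[0,-0.02,0],[0,-0.05,0],[0,-0.08,0],[0,-0.11,0],[0,-0.14,0],[0,-0.165,0],[0,-0.185,0],[0,-0.192,0],[0,-0.192,0],[0,-0.192,0]], dr=[[0,0,0],[0,0,0],[0,0,0],[0,0,0],[0,0,0],[0,0,0],[0,0,0],[0,0,0],[0,0,0],[0,0,0]], gripper=[20,20,20,20,20,20,20,20,20,20])

```text
clock: 4.67
eef_pos: [609.7, -109.4, 205.1]
eef_rot: [-3.141, -0.001, 3.136]
wrist_force: [-6.5, -1.1, -8.9]
finger_gap: 25.2
finger_force: 25.0
```

Run:
```python
from cell import *
from h import *
s=read_state();m=camera_model("wrist");im=camera("wrist");cv2.imwrite("pics/w4.png",im[:,:,::-1]);print(s["clock"],s["eef_pos"],s["wrist_force"],s["moment"],s["finger_gap"])
im=cv2.imread("pics/w4.png")
for b in blobs(im,(0,0,0),(180,255,90),(100,240,620,275),30): print("hole",b,ray(m,b[0],b[1],42).round(1))
for b in blobs(im,(0,150,90),(8,255,255),(290,300,350,350),30):
  print("knob",b,ray(m,b[0],b[1],136.5).round(1))
```

```text
4.6667 [ 609.68549432 -109.37241756  205.12458501] [-6.47628538 -1.12522596 -8.9016524 ] [-0.21523322  0.97328502  0.05198162] 25.19844908004918
hole (np.float64(139.5), np.float64(256.8), 403) [ 611.8 -220.    42. ]
hole (np.float64(559.1), np.float64(249.5), 52) [608.   35.9  42. ]
hole (np.float64(253.5), np.float64(251.4), 140) [ 608.6 -150.    42. ]
hole (np.float64(425.4), np.float64(249.8), 179) [607.9 -45.4  42. ]
hole (np.float64(494.7), np.float64(250.0), 73) [608.2  -3.2  42. ]
knob (np.float64(320.2), np.float64(328.1), 1207) [ 610.2 -109.2  136.5]
```

View pics/w4.png

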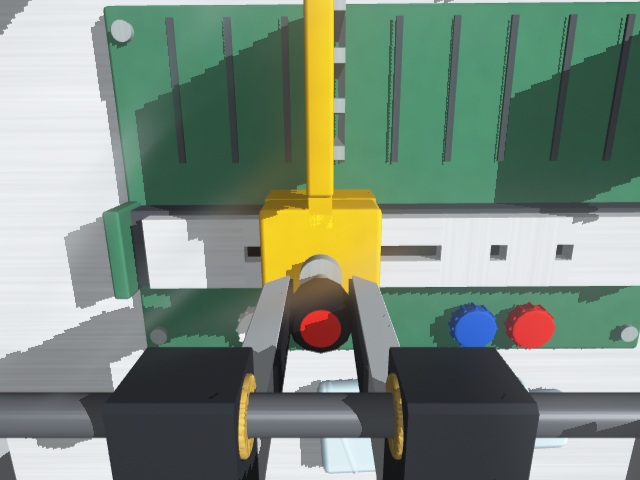

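The jaw now sits near the hole. The slot's right end shows at (441,252), which puts the hole at y ≈ -111. The knob is at y = -109.3, so I'll lower gently to feel the plate.

Request:
carry_out(slide=[[0,-0.004,-0.004],[0,-0.004,-0.008],[0,-0.004,-0.012],[0,-0.004,-0.012],[0,-0.004,-0.012]], dr=[[0,0,0],[0,0,0],[0,0,0],[0,0,0],[0,0,0]], gripper=[20,20,20,20,20])

```text
clock: 5.13
eef_pos: [609.7, -110.0, 202.2]
eef_rot: [-3.141, -0.001, 3.136]
wrist_force: [-5.7, -1.1, -8.9]
finger_gap: 25.0
finger_force: 25.0
```

Request:
carry_out(slide=[[0,0,-0.002],[0,0,-0.004],[0,0,-0.004],[0,0,-0.004]], dr=[[0,0,0],[0,0,0],[0,0,0],[0,0,0]], gripper=[20,20,20,20])

```text
clock: 5.47
eef_pos: [609.7, -110.1, 201.2]
eef_rot: [-3.141, -0.001, 3.136]
wrist_force: [-5.7, -0.7, -8.9]
finger_gap: 25.2
finger_force: 25.0
```

Request:
carry_out(slide=[[0,0,-0.002],[0,0,-0.004],[0,0,-0.004],[0,0,-0.004]], dr=[[0,0,0],[0,0,0],[0,0,0],[0,0,0]], gripper=[20,20,20,20])

```text
clock: 5.8
eef_pos: [609.7, -110.1, 200.3]
eef_rot: [-3.141, -0.001, 3.136]
wrist_force: [-6.4, -0.0, -7.6]
finger_gap: 25.5
finger_force: 25.0
```

Request:
carry_out(slide=[[0,0,-0.002],[0,0,-0.004],[0,0,-0.004],[0,0,-0.004]], dr=[[0,0,0],[0,0,0],[0,0,0],[0,0,0]], gripper=[20,20,20,20])

```text
clock: 6.13
eef_pos: [609.7, -110.1, 199.4]
eef_rot: [-3.141, -0.001, 3.136]
wrist_force: [-6.4, -0.3, -8.5]
finger_gap: 25.4
finger_force: 25.0
```

Request:
carry_out(slide=[[0,0,0],[0,0,-0.002],[0,0,-0.004],[0,0,-0.004]], dr=[[0,0,0],[0,0,0],[0,0,0],[0,0,0]], gripper=[20,20,20,20], newtons=10)

```text
clock: 6.47
eef_pos: [609.8, -110.1, 198.4]
eef_rot: [-3.141, -0.001, 3.136]
wrist_force: [-5.6, -0.2, -7.1]
finger_gap: 25.4
finger_force: 10.0
```

Request:
carry_out(slide=[[0,0,-0.002],[0,0,-0.004],[0,0,-0.004],[0,0,-0.004]], dr=[[0,0,0],[0,0,0],[0,0,0],[0,0,0]], gripper=[20,20,20,20])

```text
clock: 6.8
eef_pos: [609.8, -110.1, 197.5]
eef_rot: [-3.141, -0.001, 3.136]
wrist_force: [-6.7, -0.8, -6.9]
finger_gap: 25.3
finger_force: 10.0
```

Request:
carry_out(slide=[[0,0,-0.002],[0,0,-0.004],[0,0,-0.004],[0,0,-0.004]], dr=[[0,0,0],[0,0,0],[0,0,0],[0,0,0]], gripper=[20,20,20,20])

```text
clock: 7.13
eef_pos: [609.8, -110.1, 196.5]
eef_rot: [-3.141, -0.001, 3.136]
wrist_force: [-6.6, -0.5, -6.2]
finger_gap: 25.7
finger_force: 10.0
```

The pull is fading the way the spring does, so the pin is going into the hole. I'll keep lowering, then open.

Request:
carry_out(slide=[[0,0,-0.003],[0,0,-0.006],[0,0,-0.009],[0,0,-0.01],[0,0,-0.01]], dr=[[0,0,0],[0,0,0],[0,0,0],[0,0,0],[0,0,0]], gripper=[20,20,20,20,20])

```text
clock: 7.55
eef_pos: [609.8, -110.1, 194.1]
eef_rot: [-3.141, -0.001, 3.136]
wrist_force: [-6.1, 0.4, -5.4]
finger_gap: 25.6
finger_force: 10.0
```

Request:
carry_out(slide=[[0,0,0],[0,0,0],[0,0,0],[0,0,0],[0,0,0]], dr=[[0,0,0],[0,0,0],[0,0,0],[0,0,0],[0,0,0]], gripper=[35,45,60,60,60])

```text
clock: 7.97
eef_pos: [610.3, -109.4, 194.4]
eef_rot: [-3.141, 0.001, 3.137]
wrist_force: [-0.5, 0.4, -0.1]
finger_gap: 54.8
finger_force: 0.0
```

Request:
carry_out(slide=[[0,0,0.1],[0,0,0.2],[0,0,0.36],[0,0,0.44],[0,0,0.44],[0,0,0.44]], dr=[[0,0,0],[0,0,0],[0,0,0],[0,0,0],[0,0,0],[0,0,0]], gripper=[60,60,60,60,60,60])

```text
clock: 8.47
eef_pos: [610.2, -109.3, 304.8]
eef_rot: [-3.141, 0.002, 3.137]
wrist_force: [0.2, -0.0, -0.8]
finger_gap: 56.5
finger_force: 0.0
```

Run:
```python
from cell import *
from h import *
s=read_state();m=camera_model("wrist");im=camera("wrist");cv2.imwrite("pics/w5.png",im[:,:,::-1]);print(s["clock"],s["eef_pos"],s["wrist_force"])
c=-np.array(m["R"]).T@m["t"];print(c)
im=cv2.imread("pics/w5.png"); a=cv2.imread("pics/w1.png")
import pickle;m1=pickle.load(open("w1.pkl","rb"))
for q,mm in((a,m1),(im,m)):
  for b in blobs(q,(0,150,90),(8,255,255),(280,230,350,300),100):
    print("knob",b,[ray(mm,b[0],b[1],z).round(1) for z in(125,133.5)])
cv2.imwrite("pics/cmp.png",cv2.resize(np.hstack([a[160:320,220:420],im[160:320,220:420]]),(800,320)))
```

```text
8.4667 [ 610.22167329 -109.2853355   304.8333068 ] [ 0.19568492 -0.00827655 -0.80742426]
[ 530.29475372 -108.67854775  386.75335093]
knob (np.float64(314.1), np.float64(252.5), 487) [array([610.1, -59.9, 125. ]), array([607.3, -59.7, 133.5])]
knob (np.float64(319.2), np.float64(244.0), 490) [array([ 610.2, -110. ,  125. ]), array([ 607.6, -109.9,  133.5])]
```

View pics/cmp.png

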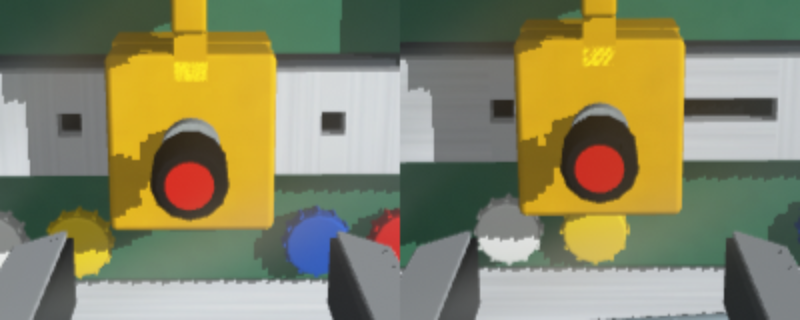

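The knob is at y = -110.0, in line with the yellow cap, and its apparent height matches the seated picture taken before (x at 125 mm: 610.1 before, 610.2 now). I'll cross-check its height from the scene camera.

Run:
```python
from cell import *
from h import *
m=camera_model("scene");im=camera("scene")[:,:,::-1].copy();cv2.imwrite("pics/s5.png",im);a=cv2.imread("pics/scene0.png")
for q,P,x in((a,(609.5,-59.9,125),296),(im,(609.5,-110,125),None)):
  u,v=proj(m,np.array(P)); u2,v2=proj(m,np.array(P)+[0,0,8.5]); print("pred",u,v,"if up",v2,blobs(q,(0,150,90),(8,255,255),(int(u)-12,int(v)-14,int(u)+12,int(v)+14),4))
```

```text
pred 296.6522483365331 263.2020923564784 if up 261.1632239770492 [(np.float64(296.2), np.float64(263.0), 26)]
pred 277.2003996185963 266.6168688613486 if up 264.58541730389214 [(np.float64(276.8), np.float64(266.1), 29)]
```

```bash
python3 -c "
from cell import *
print(sign_off())"
```

```text
the job is handed in; nothing more can be done
None
```

The jaw is now at the yellow cap's hole and the job is handed in at about 8.5 s. The cameras and the spring force both show the pin seated, the gripper is clear, and no verdict came back at hand-in.

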